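# Fit the hinge pin of the lever citrus press

### The job

The lever citrus press has been washed and needs its hinge pin back: take the steel pin by its black knob from the wooden rest and slide it in from the brass-ringed side, through the first red ear, the lever's eye and the second red ear, until its flange sits flush against the ear, then let go. The press head is never clamped in exactly the same place, so feel your way in gently and do not force the pin; leave the jar, the salt shaker and the timer where they stand.

Things in the scene. Friction and masses are not known exactly. Their poses are not given: they have to be found in the camera images.
- press: Lever citrus press, fixed. Grey base 230 x 110 x 14 mm, cup towards -x, steel column (top 109 mm) towards +x. z up; y runs along the hinge holes towards the brass-ringed ear. Origin on the worktop under the nominal hinge axis. The red head on the column has two ears with the lever's eye between; the lever lies towards -x. Nothing on the press stands over 45 mm above the holes.
- press_seat (a point): Nominal centre of the hole mouth in the outer face of the brass-ringed ear, 75 mm above the worktop, 26 mm from the press origin in y; axes of the press (y outward, the pin goes in along -y). The face is truly here in y and the holes run along y, but the clamped head, with all its holes, is off by an unmeasured amount: up to 9 mm in z and 3 mm in x, either way.
- press_eye (a point): Nominal middle of the eye, 26 mm behind press_seat. Ears 12 mm thick (y), 36 high, 46 long (x), outer faces 52 mm apart; eye 14 mm thick. Ears reach 18 mm above the hole axis. Ringed hole 13.5 mm across, sharp-edged; the others 14 and 15 mm, chamfered 2 mm. The eye floats up to 1.5 mm in z and yields to 4 N. Over 25 N of pin on press is forcing; the head holds still below that.
- pin: Loose hinge pin, about 100 g. Origin on its axis at the flange face that seats on the ear; x runs along the pin to the nose. Steel shank 12 mm across to a flat nose at x = 74 mm, its edge bevelled only 1 mm. Flange 24 mm across, 6 mm thick, behind x = 0, then a square black knob 22 x 22 x 40 mm. Starts level in the rest, axis 60 mm above the worktop, two knob faces upright.
- pin_nose (a point): Point of the pin's nose, on its axis, 74 mm from the flange face; same axes as the pin.
- pin_knob (a point): Centre of the pin's knob, on its axis, 26 mm behind the flange face: where to grip, from above, across the two upright faces (22 mm). Same axes as the pin.
- pin_rest: Wooden rest, 88 x 56 mm, fixed, origin at the middle of its underside, x along the pin towards the nose. Two uprights with open-topped U notches 16 mm wide, tops at 65 mm, carry the shank (12 and 64 mm ahead of the flange face); lift the pin straight up by 15 mm or more to clear them.
- jam_jar: Jam jar with a yellow lid, 66 mm across, 100 mm high, origin under its centre. Bystander.
- salt_shaker: Small clear salt shaker with a grey cap, 44 mm across, 90 mm high, origin under its centre. Bystander.
- wind_up_timer: Round red wind-up kitchen timer, 63 mm across, 53 mm high, origin under its centre. Bystander.
There are look-alikes about, which are no part of the job. There is more than one size of the pin; the one meant has the size given above.

How it is judged:
By the outcome, as a careful person would: the job done as asked, in the order asked, and still so for the second after the job is handed in, with the robot touching nothing.
It also fails if it takes over 72 s, if anything falls off the work surface, if the arm or the gripper's body presses on something with over 40 N, if the wrist force passes 120 N, or if a joint passes its speed limit or range.

### The arm

A 7-joint arm with a two-finger parallel gripper is mounted at the origin on a cart in front of the work surface, level with it; the furniture and walls round the work are solid. World frame = base frame: x ahead of the robot, y to its left, z up, the work surface at z = 0. Lengths are in m, angles in rad, forces in N, time in s.
With the tool pointing down it reaches from about 0.425 to 0.925 m from the base axis. Payload 6.8 kg.
Tool frame: the origin (TCP) lies at the very end of the fingers, on their centre line; the grasp point (between the pads) lies 19 mm behind it (bot.grasp_offset is the distance from the TCP to the grasp point, in m); z points along the fingers, y is the direction in which the jaws open and shut (so a half turn about z gives the same grasp; the last joint's range is limited). The gripper opens to 85 mm and grips with 20 to 120 N. Pads are 22 mm wide; open, the fingers measure 114 mm over their backs; the gripper's body (76 mm by 85 mm) begins 54 mm behind the grasp point. The pads swing forward as they close: fully open they stand 13 mm farther back than shut.
Start: joints at [-1.42, 0.477, 0.022, 1.555, -0.011, 1.109, -0.083], TCP at [0.173, 0.653, 0.231] pointing down, gripper open.
Joint ranges: [-2.96, 2.96], [-0.34, 2.1], [-1.41, 1.46], [0.24, 2.44], [-1.37, 4.51], [0.17, 1.92], [-2.96, 2.96]. Speed limits (rad/s): [2.39, 2.39, 3.14, 3.14, 3.14, 3.14, 3.14].

### API

Orientations are given as a unit quaternion [w, x, y, z].
In Python, from station import monitor, cams, bot, finder gives the robot as it stands.
- The arm moves only by the tool jog_arm, never from a script. Its argument "plan" is a list of rows, each an object of numbers: "x", "y", "z": the shift along the tool's x, y, z as a fraction of full scale; "wx", "wy", "wz": the turn, a rotation vector about the tool's x, y, z as a fraction of full scale. A call has 1 to 12 rows; each row is the pose to reach, as a shift and turn from the pose measured when the call began, along the tool's axes at that moment, turning the shorter way round; what a row does not reach only later rows make up. Full scale, the value 1, is 20 cm for a shift and 180 degrees for a turn. A row lasts 1/12 s, in which the tool goes at most 41.7 mm and 7.16 degrees, less where a joint would pass 70% of its speed; a pose out of reach is approached as far as the arm can. A call with a number of a shift or a turn outside -1 to 1 is refused whole. A call with a gripper value outside its range is refused whole. "hand" is the opening, from -1 (shut) to 1 (fully open), set as the call begins (left out, the last holds). The fingers move at their own pace and stop on an object; "grip_force" is the grip in N (left out, the last holds). Time passes only in rows, so rows that repeat a pose let the fingers close. It gives the time, the measured TCP pose, the force and the opening at its end, in the units of the state.
- monitor.get_obs(): the state, without advancing time (a new reading comes with each control period).
- cams.read_camera(name): name is "scene" or "top" or "wrist"; returns the picture (420x560x3 uint8, red, green, blue); there is no depth.
- cams.get_calibration(name): a dict with "fx", "fy", "cx", "cy" (pixels), "extrinsics" (4x4, takes a point from world to camera coordinates). Camera axes: x right, y down, z forward; pixel columns grow to the right and rows downward; lengths in m; the calibration is good to about 2 mm. A picture is of the moment at which its call begins: read the wrist's pose just before it. get_calibration takes no time and is no camera call; for the wrist camera it gives the pose at the moment of the call.
- bot.hand_in(): hands the job in, once; it reports no verdict.
Trained networks look in the newest picture that a camera, given by its name, has taken for a name from the list of things; names that differ only in an ending like _2 or _b are one class to them, and where a whole thing is asked for, a point or a joint stands for the part that bears it (a point fixed in the world has none). Each returns a list of dicts, best first, with "confidence" (0 to 1); they miss things now and then, are a little off and sometimes report something else, mostly with a low value. They report only what shows in the picture. A call takes as long as a camera call. They do not tell look-alikes from the thing itself.
- finder.find_in(camera, target): "bbox" ([left, top, width, height] in pixels, round what is visible of it).
- finder.place_of(camera, target): "location" ([column, row] in pixels: a listed point, or the origin of a listed thing).
The state is a dict: "t": time; "q": joint angles; "joint_vel": joint speeds; "joint_torque": joint torques, N m; "eef_pos": TCP position; "tool_rot": TCP orientation; "contact_force": force on the tool from outside, world axes, zero at the start; "torque": the same for the moment, N m; "gripper_width": opening from 0.0 (shut) to 1.0 (fully open).
Only numpy, scipy, OpenCV 4.12 (cv2) and the standard library are available. Lean on these libraries where they do the work, as an engineer would, in place of code of your own. Each camera call takes 0.05 s, during which the arm holds its last target. There are 200 camera calls.

## Working session

There is one attempt and no reset: what is moved stays moved. The work goes in short steps, Python scripts to look and compute and a tool call to move; the robot and the scene stay as the last step left them, time stands still between calls to the robot, and variables do not carry over. Pictures are saved under pics/ and viewed, about 8 in all and at most 12, crops included, and the job is handed in when it is done.

Besides the shell and the picture viewer there is one more tool, called after "Emit:" as name(argument=value, ...) on one line, values as JSON. jog_arm: Moves the arm, as the interface text tells. Shift numbers are shares of 20 cm and turn numbers shares of 180 degrees, none past 1 either way. Its arguments: {"type":"object","properties":{"plan":{"type":"array","items":{"type":"object","properties":{"x":{"type":"number","minimum":-1,"maximum":1},"y":{"type":"number","minimum":-1,"maximum":1},"z":{"type":"number","minimum":-1,"maximum":1},"wx":{"type":"number","minimum":-1,"maximum":1},"wy":{"type":"number","minimum":-1,"maximum":1},"wz":{"type":"number","minimum":-1,"maximum":1}}}},"hand":{"type":"number"},"grip_force":{"type":"number"}},"required":["plan"]}

```bash
ls; mkdir -p pics
cat > h.py <<'E'
import numpy as np, cv2
from station import monitor, cams, bot, finder
def ray(cam,uv,C=None):
    C=C or cams.get_calibration(cam); E=np.array(C["extrinsics"]); R=E[:3,:3]; o=-R.T@E[:3,3]
    d=R.T@np.array([(uv[0]-C["cx"])/C["fx"],(uv[1]-C["cy"])/C["fy"],1]); return o,d
def atz(cam,uv,z,C=None):
    o,d=ray(cam,uv,C); return o+d*(z-o[2])/d[2]
def tri(obs):
    A=np.zeros((3,3));b=np.zeros(3)
    for o,d in obs:
        d=d/np.linalg.norm(d);P=np.eye(3)-np.outer(d,d);A+=P;b+=P@o
    X=np.linalg.solve(A,b); return X,[float(np.linalg.norm(np.cross(X-o,d/np.linalg.norm(d)))) for o,d in obs]
def proj(cam,X,C=None):
    C=C or cams.get_calibration(cam);p=np.array(C["extrinsics"])@np.append(X,1); return np.array([C["fx"]*p[0]/p[2]+C["cx"],C["fy"]*p[1]/p[2]+C["cy"]])
def save(n,im): cv2.imwrite("pics/"+n+".png",im[:,:,::-1])
E
python3 - <<'E'
from h import *
np.set_printoptions(precision=3,suppress=True)
for c in("scene","top"):
    im=cams.read_camera(c); save(c,im)
    for t in("press_seat","press","pin","pin_nose","pin_knob","pin_rest"):
        print(c,t,[(round(r["confidence"],2),np.round(r["location"],1)) for r in finder.place_of(c,t)])
    K=cams.get_calibration(c); E=np.array(K["extrinsics"]); print(K["fx"],-E[:3,:3].T@E[:3,3],E[2,:3])
a=cv2.imread("pics/scene.png");print(a.shape)
o=monitor.get_obs();print(o["t"],o["eef_pos"],o["tool_rot"],o["contact_force"],o["gripper_width"])
E
```

```text
pics
scene press_seat [(0.97, array([281.8, 231. ]))]
scene press [(0.74, array([277.1, 326.4])), (0.67, array([285.4, 257.4]))]
scene pin [(0.64, array([199.1, 222. ])), (0.57, array([231.3, 180.1]))]
scene pin_nose [(0.56, array([205.8, 234.3]))]
scene pin_knob [(0.59, array([200.8, 215.9])), (0.47, array([229.2, 178. ]))]
scene pin_rest [(0.83, array([237.6, 202. ]))]
478.8425630211441 [ 0.077 -0.798  0.854] [ 0.369  0.7   -0.612]
top press_seat [(0.57, array([315.5, 219.1]))]
top press [(0.92, array([325.3, 225.3]))]
top pin [(0.57, array([185.7, 221.1]))]
top pin_nose [(0.89, array([221.7, 217.6])), (0.59, array([237.5, 285.4])), (0.27, array([177.1, 225.7]))]
top pin_knob [(0.87, array([173.4, 226.1])), (0.62, array([207.8, 280.8]))]
top pin_rest [(0.56, array([208.7, 225.8]))]
385.5307393970805 [0.447 0.076 0.906] [ 0.126  0.021 -0.992]
(420, 560, 3)
0.7 [0.173 0.653 0.231] [-0.     0.129  0.992 -0.   ] [ 0.017  0.56  -0.023] 0.9978265159621722
```

View pics/scene.png

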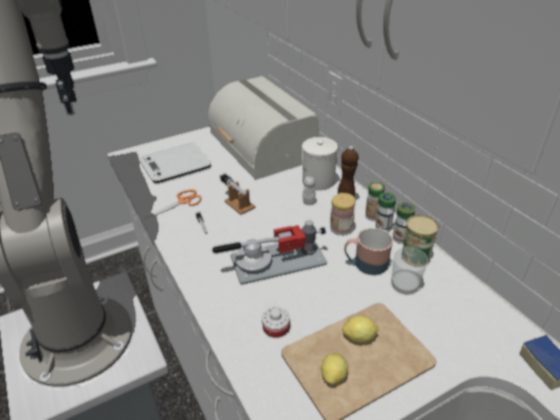

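View pics/top.png

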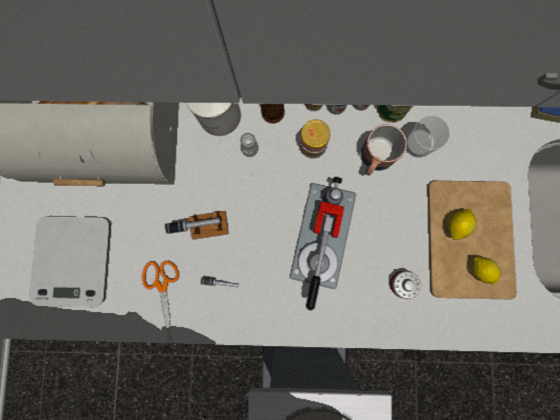

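The scene view shows the pin in its rest near (235,195), a loose smaller pin at (202,222), and the press at (280,250). In the top view the rest pin runs from its knob at (173,226) to its nose at (222,218). The loose look-alike on the worktop is at (207,281)-(238,285), and the press head is at (328,218). The pin in the rest fits the description: it sits level on the uprights and points at the press. I'll confirm that with a crop and measurements.

Run:
```python
from h import *
np.set_printoptions(precision=4,suppress=True)
for n,uv,z in(("knob",(173.4,226.1),.06),("nose",(221.7,217.6),.06),("dknob",(207.8,280.8),.011),("dnose",(237.5,285.4),.01),("seat",(315.5,219.1),.075),("press",(325.3,225.3),0),("rest",(208.7,225.8),0),("salt",(248,143),.045),("jar",(315,137),.1)):
    print(n,atz("top",uv,z))
print(tri([ray("top",(315.5,219.1)),ray("scene",(281.8,231))]))
im=cv2.imread("pics/top.png")
a=cv2.resize(im[195:300,155:255],None,fx=4,fy=4,interpolation=2)
b=cv2.resize(im[170:320,285:365],None,fx=2.8,fy=2.8,interpolation=2)
s=cv2.imread("pics/scene.png");c=cv2.resize(s[165:285,180:340],(400,300),interpolation=2)
h=np.zeros((600,800,3),np.uint8);h[:420,:400]=a;h[:420,400:624]=b;save("crop",h[:420,:640,::-1])
```

```text
knob [0.5099 0.3306 0.06  ]
nose [0.5308 0.2243 0.06  ]
dknob [0.3895 0.259  0.011 ]
dnose [0.3806 0.1905 0.01  ]
seat [0.53   0.0181 0.075 ]
press [ 0.5233 -0.0102  0.    ]
rest [0.5168 0.2648 0.    ]
salt [0.7062 0.1731 0.045 ]
jar [0.7052 0.0227 0.1   ]
(array([0.5285, 0.0187, 0.0738]), [0.0016661136245765774, 0.0016661136245767147])
```

View pics/crop.png

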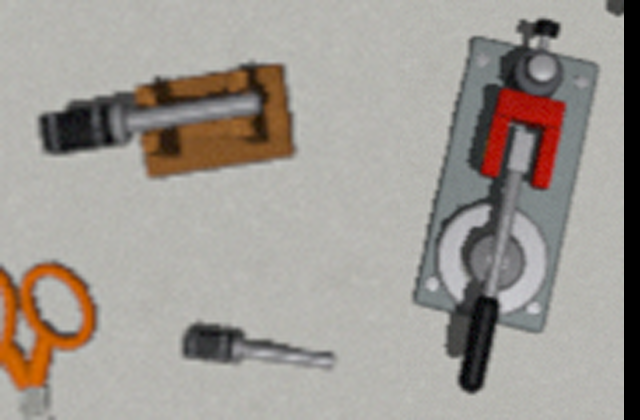

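The rest pin measures about 108 mm from knob to nose (100 expected), and the loose one about 69 mm. That confirms the rest pin as the full-size one. Next I'll hover over it and look with the wrist camera.

```bash
cat >> h.py <<'E'
from scipy.spatial.transform import Rotation as Ro
def pose():
    o=monitor.get_obs();q=o["tool_rot"];return np.array(o["eef_pos"]),Ro.from_quat([q[1],q[2],q[3],q[0]])
def down(yaw): # tool z down, tool x at world angle yaw deg
    return Ro.from_euler('z',yaw,degrees=True)*Ro.from_matrix(np.diag([1,-1,-1.]))
def goto(p,R):
    p0,R0=pose(); d=R0.inv().apply(np.array(p)-p0)/.2; w=(R0.inv()*R).as_rotvec()/np.pi
    print("shift",np.round(d,4),"turn",np.round(w,4))
E
python3 - <<'E'
from h import *
p,R=pose();print(R.as_matrix()[:,0])
goto([.34,.49,.231],down(133)); goto([.515,.315,.231],down(101))
E
```

```text
[-9.66697267e-01  2.55922631e-01  2.25333867e-05]
shift [-1.0165 -0.5715  0.0015] turn [-0.     -0.      0.1787]
shift [-2.0863e+00 -1.1934e+00  1.5000e-03] turn [-0.     -0.      0.3565]
```

Emit:
jog_arm(plan=[{"x": -0.5,"y": -0.28,"wz": 0.09},{"x": -1,"y": -0.57,"wz": 0.18},{"x": -1,"y": -0.57,"wz": 0.18},{"x": -1,"y": -0.57,"wz": 0.18},{"x": -1,"y": -0.57,"wz": 0.18},{"x": -1,"y": -0.57,"wz": 0.18},{"x": -1,"y": -0.57,"wz": 0.18},{"x": -1,"y": -0.57,"wz": 0.18}])

```text
invalid input at $.plan[0]: expected keys x, y, z, wx, wy, wz
```

Run:
```python
from h import *
goto([.515,.315,.231],down(101)); print(pose()[0],monitor.get_obs()["q"])
```

```text
shift [-2.0863e+00 -1.1934e+00  1.5000e-03] turn [-0.     -0.      0.3565]
[0.17272707 0.65251601 0.23130511] [-1.42009908  0.47697982  0.02238319  1.55543785 -0.01150277  1.10932013
 -0.08309696]
```

Emit:
jog_arm(plan=[{"x": -1,"y": -0.57,"z": 0,"wx": 0,"wy": 0,"wz": 0.18},{"x": -1,"y": -0.57,"z": 0,"wx": 0,"wy": 0,"wz": 0.18},{"x": -1,"y": -0.57,"z": 0,"wx": 0,"wy": 0,"wz": 0.18},{"x": -1,"y": -0.57,"z": 0,"wx": 0,"wy": 0,"wz": 0.18},{"x": -1,"y": -0.57,"z": 0,"wx": 0,"wy": 0,"wz": 0.18},{"x": -1,"y": -0.57,"z": 0,"wx": 0,"wy": 0,"wz": 0.18},{"x": -1,"y": -0.57,"z": 0,"wx": 0,"wy": 0,"wz": 0.18},{"x": -1,"y": -0.57,"z": 0,"wx": 0,"wy": 0,"wz": 0.18}])

```text
t: 1.37
eef_pos: [0.3383, 0.49, 0.2317]
tool_rot: [0.0, 0.402, 0.916, 0.0]
contact_force: [-0.8, 0.9, -0.5]
gripper_width: 1.002
```

Run:
```python
from h import *
goto([.515,.315,.231],down(101)); print(pose()[0],monitor.get_obs()["q"])
```

```text
shift [-1.2419  0.0584  0.0035] turn [ 0.0002 -0.      0.1754]
[0.33834565 0.48998905 0.23169091] [-1.22490655  0.34734569  0.19628902  1.76341945 -0.07695444  1.03772616
 -0.25777639]
```

Emit:
jog_arm(plan=[{"x": -1,"y": 0.06,"z": 0,"wx": 0,"wy": 0,"wz": 0.175},{"x": -1,"y": 0.06,"z": 0,"wx": 0,"wy": 0,"wz": 0.175},{"x": -1,"y": 0.06,"z": 0,"wx": 0,"wy": 0,"wz": 0.175},{"x": -1,"y": 0.06,"z": 0,"wx": 0,"wy": 0,"wz": 0.175},{"x": -1,"y": 0.06,"z": 0,"wx": 0,"wy": 0,"wz": 0.175},{"x": -1,"y": 0.06,"z": 0,"wx": 0,"wy": 0,"wz": 0.175},{"x": -1,"y": 0.06,"z": 0,"wx": 0,"wy": 0,"wz": 0.175},{"x": -1,"y": 0.06,"z": 0,"wx": 0,"wy": 0,"wz": 0.175}])

```text
t: 2.03
eef_pos: [0.4813, 0.3529, 0.2315]
tool_rot: [-0.001, 0.634, 0.773, 0.0]
contact_force: [-0.3, 0.7, 0.5]
gripper_width: 1.002
```

Run:
```python
from h import *
np.set_printoptions(precision=4,suppress=True)
print(pose()[0]);goto([.515,.315,.231],down(101))
C=cams.get_calibration("wrist");im=cams.read_camera("wrist");save("w1",im)
E=np.array(C["extrinsics"]);p,R=pose();print("cam in tool",R.inv().apply(-E[:3,:3].T@E[:3,3]-p),R.inv().apply(E[2,:3]),R.inv().apply(E[0,:3]),C["fx"])
for t,z in(("pin_knob",.06),("pin",.06),("pin_nose",.06),("pin_rest",0),("press_seat",.075)):
    for r in finder.place_of("wrist",t): print(t,r["confidence"],r["location"],atz("wrist",r["location"],z,C))
```

```text
[0.4813 0.3529 0.2315]
shift [-0.2189  0.1284  0.002 ] turn [-0.0001 -0.0004  0.0015]
cam in tool [ 0.074   0.0003 -0.1431] [-0.2956 -0.0002  0.9553] [-0.0011  1.     -0.0001] 352.5890657235325
pin_knob 0.89 [303.3, 218.9] [0.5084 0.3263 0.06  ]
pin_knob 0.62 [181.4, 243.8] [0.3987 0.2786 0.06  ]
pin 0.76 [179.7, 257.2] [0.3987 0.2643 0.06  ]
pin 0.57 [301.9, 246.3] [0.513  0.2988 0.06  ]
pin_nose 0.86 [301.5, 311.9] [0.5281 0.2277 0.06  ]
pin_rest 0.65 [299.4, 249.2] [ 0.5198  0.2705 -0.    ]
```

View pics/w1.png

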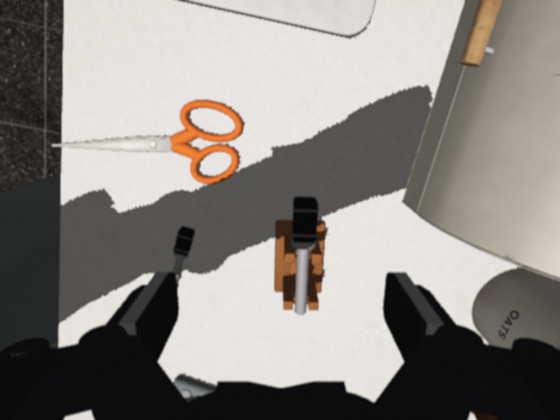

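The wrist view shows the rest pin upright in frame, with its knob at (303,219) and nose at (301,312). That gives 100.5 mm from knob to nose, as specified, at a yaw of 101.3°. The look-alike is at (182,243). I'll move over the knob and then go down.

Run:
```python
from h import *
goto([.5087,.326,.15],down(101.3));goto([.5087,.326,.043],down(101.3))
```

```text
shift [-0.1541  0.1072  0.4083] turn [ 0.0001 -0.0002 -0.0005]
shift [-0.1545  0.1071  0.9433] turn [ 0.0001 -0.0002 -0.0005]
```

Emit:
jog_arm(plan=[{"x": -0.154,"y": 0.107,"z": 0.2,"wx": 0,"wy": 0,"wz": 0},{"x": -0.154,"y": 0.107,"z": 0.4,"wx": 0,"wy": 0,"wz": 0},{"x": -0.154,"y": 0.107,"z": 0.4,"wx": 0,"wy": 0,"wz": 0},{"x": -0.154,"y": 0.107,"z": 0.4,"wx": 0,"wy": 0,"wz": 0},{"x": -0.154,"y": 0.107,"z": 0.4,"wx": 0,"wy": 0,"wz": 0}], hand=0.2)

```text
t: 2.75
eef_pos: [0.5084, 0.327, 0.1522]
tool_rot: [-0.0, 0.634, 0.773, 0.0]
contact_force: [-0.0, 0.9, 1.3]
gripper_width: 0.6
```

Run:
```python
from h import *
np.set_printoptions(precision=4,suppress=True)
print(pose()[0])
C=cams.get_calibration("wrist");im=cams.read_camera("wrist")
L={}
for t in("pin_knob","pin_nose"):
    for r in finder.place_of("wrist",t): L.setdefault(t,atz("wrist",r["location"],.06,C));print(t,r["confidence"],r["location"],atz("wrist",r["location"],.06,C))
# centre-line of knob: columns dark at knob rows
goto([.5087,.326,.043],down(101.3))
```

```text
[0.5084 0.327  0.1522]
pin_knob 0.8 [131.4, 241.9] [0.4076 0.2842 0.06  ]
pin_knob 0.74 [281.3, 210.7] [0.5086 0.3282 0.06  ]
pin_nose 0.96 [122.3, 307.0] [0.4047 0.229  0.06  ]
pin_nose 0.94 [278.0, 336.6] [0.5264 0.2262 0.06  ]
pin_nose 0.54 [284.7, 212.0] [0.5111 0.3278 0.06  ]
shift [-0.0096 -0.0062  0.5539] turn [ 0.001  -0.0009 -0.    ]
```

Emit:
jog_arm(plan=[{"x": 0,"y": 0,"z": 0.15,"wx": 0,"wy": 0,"wz": 0.003},{"x": 0,"y": 0,"z": 0.3,"wx": 0,"wy": 0,"wz": 0.003},{"x": 0,"y": 0,"z": 0.45,"wx": 0,"wy": 0,"wz": 0.003},{"x": 0,"y": 0,"z": 0.52,"wx": 0,"wy": 0,"wz": 0.003},{"x": 0,"y": 0,"z": 0.55,"wx": 0,"wy": 0,"wz": 0.003},{"x": 0,"y": 0,"z": 0.55,"wx": 0,"wy": 0,"wz": 0.003},{"x": 0,"y": 0,"z": 0.55,"wx": 0,"wy": 0,"wz": 0.003}])

```text
t: 3.48
eef_pos: [0.5104, 0.3291, 0.0453]
tool_rot: [0.0, 0.638, 0.77, 0.003]
contact_force: [0.2, -1.0, 0.4]
gripper_width: 0.596
```

Emit:
jog_arm(plan=[{"x": 0,"y": 0,"z": 0,"wx": 0,"wy": 0,"wz": 0},{"x": 0,"y": 0,"z": 0,"wx": 0,"wy": 0,"wz": 0},{"x": 0,"y": 0,"z": 0,"wx": 0,"wy": 0,"wz": 0},{"x": 0,"y": 0,"z": 0,"wx": 0,"wy": 0,"wz": 0},{"x": 0,"y": 0,"z": 0,"wx": 0,"wy": 0,"wz": 0},{"x": 0,"y": 0,"z": 0,"wx": 0,"wy": 0,"wz": 0},{"x": 0,"y": 0,"z": 0,"wx": 0,"wy": 0,"wz": 0},{"x": 0,"y": 0,"z": 0,"wx": 0,"wy": 0,"wz": 0}], hand=-1, grip_force=60)

```text
t: 4.15
eef_pos: [0.511, 0.3298, 0.0467]
tool_rot: [0.0, 0.638, 0.77, 0.004]
contact_force: [-1.1, 0.3, 6.8]
gripper_width: 0.242
```

Emit:
jog_arm(plan=[{"x": 0,"y": 0,"z": -0.05,"wx": 0,"wy": 0,"wz": 0},{"x": 0,"y": 0,"z": -0.1,"wx": 0,"wy": 0,"wz": 0},{"x": 0,"y": 0,"z": -0.2,"wx": 0,"wy": 0,"wz": 0},{"x": 0,"y": 0,"z": -0.3,"wx": 0,"wy": 0,"wz": 0},{"x": 0,"y": 0,"z": -0.4,"wx": 0,"wy": 0,"wz": 0},{"x": 0,"y": 0,"z": -0.4,"wx": 0,"wy": 0,"wz": 0},{"x": 0,"y": 0,"z": -0.4,"wx": 0,"wy": 0,"wz": 0}])

```text
t: 4.73
eef_pos: [0.5114, 0.3298, 0.1286]
tool_rot: [0.0, 0.638, 0.77, 0.006]
contact_force: [-0.1, 1.3, -1.5]
gripper_width: 0.244
```

Run:
```python
from h import *
np.set_printoptions(precision=4,suppress=True)
p,R=pose();print(p,R.as_matrix(),monitor.get_obs()["contact_force"],monitor.get_obs()["gripper_width"])
C=cams.get_calibration("wrist");im=cams.read_camera("wrist");save("w2",im)
for t in("pin_knob","pin_nose","pin"):
    for r in finder.place_of("wrist",t): print(t,r["confidence"],r["location"],R.inv().apply(atz("wrist",r["location"],p[2]+.0145,C)-p))
for t in("press_seat","press","press_eye"):
  for c in("top","scene"):
    cams.read_camera(c)
    for r in finder.place_of(c,t): print(c,t,r["confidence"],r["location"])
```

```text
[0.5114 0.3298 0.1286] [[-0.1867  0.9824  0.0082]
 [ 0.9824  0.1867  0.0089]
 [ 0.0072  0.0097 -0.9999]] [-0.1369  1.2605 -1.4559] 0.24429423929022756
pin_knob 0.94 [116.7, 259.4] [ 0.0143 -0.0652 -0.015 ]
pin_knob 0.83 [278.9, 294.9] [-0.002  -0.0007 -0.0145]
pin 0.97 [112.5, 277.4] [ 0.0064 -0.0679 -0.0151]
pin 0.72 [277.4, 349.6] [-0.0287 -0.0014 -0.0147]
top press_seat 0.68 [316.1, 220.4]
scene press_seat 0.95 [279.8, 231.7]
top press 0.57 [324.1, 228.5]
scene press 0.97 [285.8, 258.6]
top press_eye 0.66 [330.0, 223.9]
scene press_eye 0.89 [286.4, 236.1]
```

View pics/w2.png

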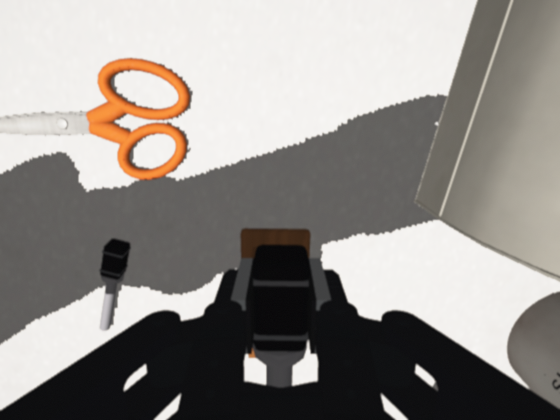

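The pin is held by its knob at (279,295), and the look-alike still lies at (113,260). The gripper hides the nose. I'll turn the hand a quarter turn beside the press so the wrist camera sees the ringed face obliquely.

```bash
cat >> h.py <<'E'
Rg=Ro.from_quat([.638,.770,.004,0])  # orientation at grasp, pin level
yg=np.degrees(np.arctan2(Rg.as_matrix()[1,0],Rg.as_matrix()[0,0]))
def pinyaw(yaw): return Ro.from_euler('z',yaw-yg,degrees=True)*Rg
E
python3 - <<'E'
from h import *
print(yg,monitor.get_obs()["q"]); goto([.564,.155,.14],pinyaw(180))
E
```

```text
100.71255089190764 [-0.93550223  0.49683196  0.34727948  1.84037793 -0.22369965  0.83378402
 -0.28917206]
shift [-0.9056  0.1002 -0.0708] turn [ 0.0025  0.0027 -0.4402]
```

Emit:
jog_arm(plan=[{"x": -0.15,"y": 0.02,"z": -0.07,"wx": 0,"wy": 0,"wz": -0.04},{"x": -0.3,"y": 0.03,"z": -0.07,"wx": 0,"wy": 0,"wz": -0.08},{"x": -0.45,"y": 0.05,"z": -0.07,"wx": 0,"wy": 0,"wz": -0.12},{"x": -0.6,"y": 0.07,"z": -0.07,"wx": 0,"wy": 0,"wz": -0.16},{"x": -0.75,"y": 0.08,"z": -0.07,"wx": 0,"wy": 0,"wz": -0.2},{"x": -0.9,"y": 0.1,"z": -0.07,"wx": 0,"wy": 0,"wz": -0.24},{"x": -0.9,"y": 0.1,"z": -0.07,"wx": 0,"wy": 0,"wz": -0.28},{"x": -0.9,"y": 0.1,"z": -0.07,"wx": 0,"wy": 0,"wz": -0.32},{"x": -0.9,"y": 0.1,"z": -0.07,"wx": 0,"wy": 0,"wz": -0.36},{"x": -0.9,"y": 0.1,"z": -0.07,"wx": 0,"wy": 0,"wz": -0.4},{"x": -0.9,"y": 0.1,"z": -0.07,"wx": 0,"wy": 0,"wz": -0.44},{"x": -0.9,"y": 0.1,"z": -0.07,"wx": 0,"wy": 0,"wz": -0.44}])

```text
t: 6.53
eef_pos: [0.5638, 0.1558, 0.1399]
tool_rot: [0.003, -0.002, 1.0, 0.003]
contact_force: [-0.2, -0.2, -0.3]
gripper_width: 0.242
```

Run:
```python
from h import *
import json
np.set_printoptions(precision=4,suppress=True)
print(pose()[0],monitor.get_obs()["joint_vel"].max())
C=cams.get_calibration("wrist");im=cams.read_camera("wrist");save("w3",im)
json.dump({k:np.array(v).tolist() for k,v in C.items()},open("C3.json","w"))
for t in("press_seat","press_eye","press"):
    for r in finder.place_of("wrist",t): print(t,r["confidence"],r["location"],atz("wrist",r["location"],.0 if t=="press" else .075,C))
print(proj("wrist",[.5285,.0187,.075],C))
```

```text
[0.5638 0.1558 0.1399] 0.009084481365382563
press_seat 0.65 [46.4, 165.9] [0.5262 0.0168 0.075 ]
press 0.74 [72.3, 144.5] [ 0.5229 -0.009   0.    ]
[ 50.4618 169.7981]
```

View pics/w3.png

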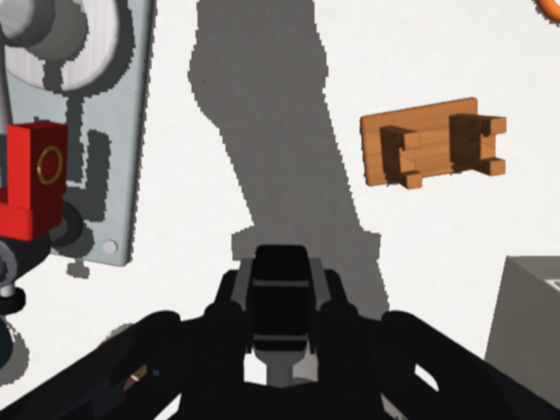

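The view clearly shows the red ear's outer face with the brass ring centred near (50,165). The right edge of the base runs from (155,0) to (127,265), and the empty rest is at (430,140). I'll fit the ring and the base edge to get the hole axis and yaw.

Run:
```python
from h import *
import json
np.set_printoptions(precision=4,suppress=True)
C=json.load(open("C3.json"));im=cv2.imread("pics/w3.png")
hsv=cv2.cvtColor(im,cv2.COLOR_BGR2HSV)
m=cv2.inRange(hsv,(14,80,60),(35,255,255));m[:140]=0;m[195:]=0;m[:,:30]=0;m[:,72:]=0
ys,xs=np.nonzero(m);e=cv2.fitEllipse(cv2.convexHull(np.c_[xs,ys].astype(np.float32)));print("ring",len(xs),e)
# base edge: grey base -> white worktop; last strong brightness step per row
g=cv2.GaussianBlur(cv2.cvtColor(im,cv2.COLOR_BGR2GRAY),(3,3),0).astype(int);P=[]
for r in range(5,245):
    d=g[r,112:170];k=np.argmax(np.diff(d));
    if np.diff(d)[k]>15: P.append((112+k+.5,r))
P=np.array(P,np.float32)
vx,vy,x0,y0=cv2.fitLine(P,cv2.DIST_HUBER,0,.01,.01).ravel()
res=(P[:,0]-x0)*vy-(P[:,1]-y0)*vx;print(len(P),np.percentile(abs(res),[50,90]))
q=[(x0+vx/vy*(r-y0),r) for r in(10,240)]
print("line px",q)
for z in(.014,0.):
    a,b=[atz("wrist",u,z,C) for u in q];d=a-b;d[2]=0;d/=np.linalg.norm(d); 
    if d[0]<0:d=-d
    n=np.array([-d[1],d[0],0]) # press +y
    yaw=np.degrees(np.arctan2(d[1],d[0]))
    pt=a-n*.029                     # on plane y_press=26
    o,v=ray("wrist",e[0],C);H=o+v*(n@(pt-o))/(n@v)
    print("edge z",z,"press yaw",yaw,"hole",H,"n",n)
```

```text
ring 278 ((49.24152755737305, 164.87603759765625), (23.67470932006836, 37.5549201965332), 12.55628776550293)
240 [0.5076 1.3026]
line px [(np.float32(155.90878), 10), (np.float32(132.91147), 240)]
edge z 0.014 press yaw -12.091671090830479 hole [0.5248 0.0212 0.0791] n [0.2095 0.9778 0.    ]
edge z 0.0 press yaw -12.09167109083048 hole [0.5263 0.0159 0.071 ] n [0.2095 0.9778 0.    ]
```

Run:
```python
from h import *
im=cv2.imread("pics/w3.png")
for r in(15,30,200,215): print(r,[int(v) for v in im[r,125:165,1]])
h=np.zeros((600,800,3),np.uint8);a=cv2.resize(im[100:250,0:170],None,fx=4,fy=4,interpolation=2);save("crop3",a[:,:,::-1])
```

```text
15 [56, 56, 57, 56, 55, 63, 107, 161, 179, 179, 180, 179, 180, 180, 180, 178, 173, 162, 150, 137, 127, 113, 95, 76, 65, 58, 52, 62, 83, 95, 109, 139, 188, 233, 241, 241, 241, 240, 240, 240]
30 [56, 56, 56, 57, 58, 57, 56, 64, 108, 163, 181, 183, 182, 182, 179, 173, 161, 150, 137, 125, 111, 94, 74, 63, 53, 54, 69, 97, 164, 230, 240, 240, 240, 240, 240, 240, 240, 240, 240, 240]
200 [175, 167, 157, 146, 132, 113, 92, 73, 60, 64, 86, 122, 153, 181, 230, 240, 240, 240, 241, 241, 242, 242, 242, 242, 242, 242, 242, 242, 241, 241, 241, 241, 242, 242, 242, 242, 242, 242, 242, 242]
215 [163, 154, 143, 127, 108, 88, 70, 60, 70, 98, 161, 228, 241, 242, 241, 241, 241, 242, 242, 241, 241, 241, 241, 241, 241, 241, 241, 242, 242, 243, 243, 243, 243, 243, 242, 242, 242, 242, 242, 242]
```

View pics/crop3.png

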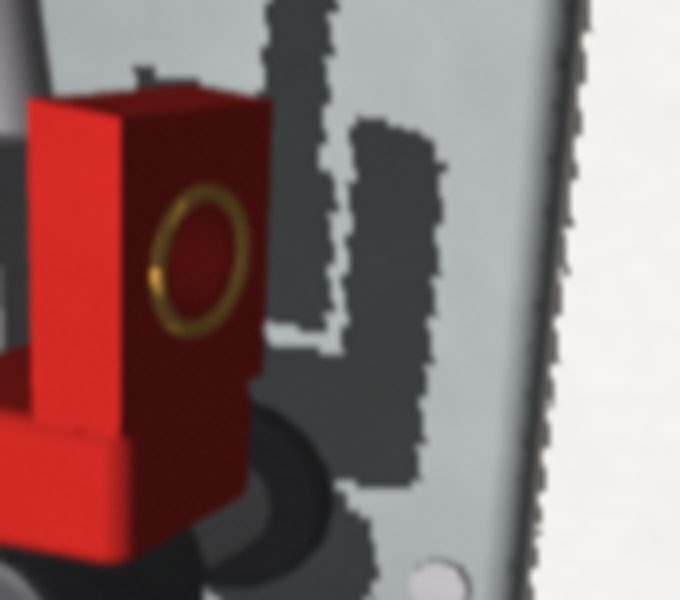

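Run:
```python
from h import *
import json
from scipy.optimize import least_squares
np.set_printoptions(precision=4,suppress=True)
C=json.load(open("C3.json"))
px=np.array([(30.5,128.7),(67.5,124.5),(31.2,207.5),(65.5,193.7),(49.24,164.9)])
lo=np.array([(-23,18),(-23,-18),(23,18),(23,-18),(0,0)])/1e3
def f(p,idx=range(5)):
    c=np.radians(p[3]);d=np.array([np.cos(c),np.sin(c),0])
    return np.concatenate([proj("wrist",p[:3]+d*lo[i,0]+np.array([0,0,lo[i,1]]),C)-px[i] for i in idx])
for idx in(range(5),[0,1,4],[0,1,2,4]):
    for fixed in (1,0):
        g=(lambda p:np.append(f(p,idx),(p[3]+12.1)*(100 if fixed else .3)))
        s=least_squares(g,[.525,.016,.071,-12.1]);print(list(idx),s.x,"res",f(s.x).round(1))
```

```text
[0, 1, 2, 3, 4] [  0.5267   0.014    0.0672 -12.0999] res [-0.   0.6  0.5  0.2 -1.2  0.6  0.  -1.2  0.7 -0.5]
[0, 1, 2, 3, 4] [  0.5267   0.0137   0.0669 -11.4154] res [-0.5  0.6  0.1  0.2 -0.6  0.6  0.4 -1.2  0.7 -0.5]
[0, 1, 4] [  0.5265   0.0145   0.0685 -12.1   ] res [-0.5  0.4  0.3  0.  -1.7  0.9 -0.2 -1.1  0.3 -0.5]
[0, 1, 4] [  0.5264   0.0146   0.0687 -12.504 ] res [-0.5  0.4  0.4  0.  -2.2  0.9 -0.6 -1.1  0.2 -0.5]
[0, 1, 2, 4] [  0.5267   0.013    0.0658 -12.0999] res [ 0.1  0.6  0.4  0.2 -1.1  0.  -0.1 -1.6  0.7 -0.8]
[0, 1, 2, 4] [  0.5268   0.0131   0.0657 -11.3038] res [-0.4  0.5  0.   0.1 -0.4  0.1  0.5 -1.5  0.8 -0.8]
```

Everything agrees to about 1.5 mm: hole about (0.527, 0.014, 0.0675), axis yaw -12.1°. I'll turn the pin into line at height, then touch the shank down on the ear top, which is 18 mm above the axis, to feel the height.

```bash
cat >> h.py <<'E'
n=np.array([.2095,.9778,0]);H=np.array([.5267,.0143,.0675])
def tcp(gap,axis_z,dx=0): # nose gap outside the face, pin axis height, press-x offset
    p=H+n*(.1022+gap)+dx*np.array([.9778,-.2095,0]); p[2]=axis_z-.0133; return p
E
python3 - <<'E'
from h import *
goto(tcp(-.008,.153),pinyaw(77.9))
E
```

```text
shift [ 0.0857 -0.2484 -0.0014] turn [ 2.00e-04 -1.20e-03  5.66e-01]
```

Emit:
jog_arm(plan=[{"x": 0,"y": 0,"z": 0,"wx": 0,"wy": 0,"wz": 0.04},{"x": 0,"y": 0,"z": 0,"wx": 0,"wy": 0,"wz": 0.08},{"x": 0,"y": 0,"z": 0,"wx": 0,"wy": 0,"wz": 0.12},{"x": 0,"y": 0,"z": 0,"wx": 0,"wy": 0,"wz": 0.16},{"x": 0.02,"y": -0.05,"z": 0,"wx": 0,"wy": 0,"wz": 0.2},{"x": 0.03,"y": -0.1,"z": 0,"wx": 0,"wy": 0,"wz": 0.24},{"x": 0.05,"y": -0.15,"z": 0,"wx": 0,"wy": 0,"wz": 0.28},{"x": 0.07,"y": -0.2,"z": 0,"wx": 0,"wy": 0,"wz": 0.32},{"x": 0.086,"y": -0.25,"z": 0,"wx": 0,"wy": 0,"wz": 0.36},{"x": 0.086,"y": -0.25,"z": 0,"wx": 0,"wy": 0,"wz": 0.4},{"x": 0.086,"y": -0.25,"z": 0,"wx": 0,"wy": 0,"wz": 0.44},{"x": 0.086,"y": -0.25,"z": 0,"wx": 0,"wy": 0,"wz": 0.48}])

```text
t: 7.73
eef_pos: [0.5464, 0.1061, 0.1396]
tool_rot: [-0.0, 0.685, 0.729, 0.004]
contact_force: [-0.3, 0.0, -1.1]
gripper_width: 0.244
```

Run:
```python
from h import *
goto(tcp(-.008,.115),pinyaw(77.9))
```

```text
shift [ 0.0003 -0.001   0.1896] turn [-0.0004 -0.0009  0.0868]
```

Emit:
jog_arm(plan=[{"x": 0,"y": 0,"z": 0,"wx": 0,"wy": 0,"wz": 0.04},{"x": 0,"y": 0,"z": 0.05,"wx": 0,"wy": -0.001,"wz": 0.087},{"x": 0,"y": -0.001,"z": 0.1,"wx": 0,"wy": -0.001,"wz": 0.087},{"x": 0,"y": -0.001,"z": 0.19,"wx": 0,"wy": -0.001,"wz": 0.087},{"x": 0,"y": -0.001,"z": 0.19,"wx": 0,"wy": -0.001,"wz": 0.087},{"x": 0,"y": -0.001,"z": 0.19,"wx": 0,"wy": -0.001,"wz": 0.087},{"x": 0,"y": -0.001,"z": 0.19,"wx": 0,"wy": -0.001,"wz": 0.087}])

```text
t: 8.32
eef_pos: [0.5466, 0.1062, 0.1019]
tool_rot: [0.001, 0.778, 0.629, 0.003]
contact_force: [0.4, 0.3, -1.7]
gripper_width: 0.245
```

Run:
```python
from h import *
goto(tcp(-.008,.10),pinyaw(77.9));o=monitor.get_obs();print(o["eef_pos"],o["contact_force"],o["torque"])
C=None
im=cams.read_camera("scene");save("s2",cv2.resize(im[170:300,200:360],(800,600),interpolation=2))
```

```text
shift [ 0.0002 -0.0015  0.0761] turn [-0.0004  0.0002 -0.0001]
[0.54662426 0.10624809 0.10192305] [ 0.40816838  0.30733653 -1.68678249] [ 0.02016065 -0.00411031 -0.00755825]
```

View pics/s2.png

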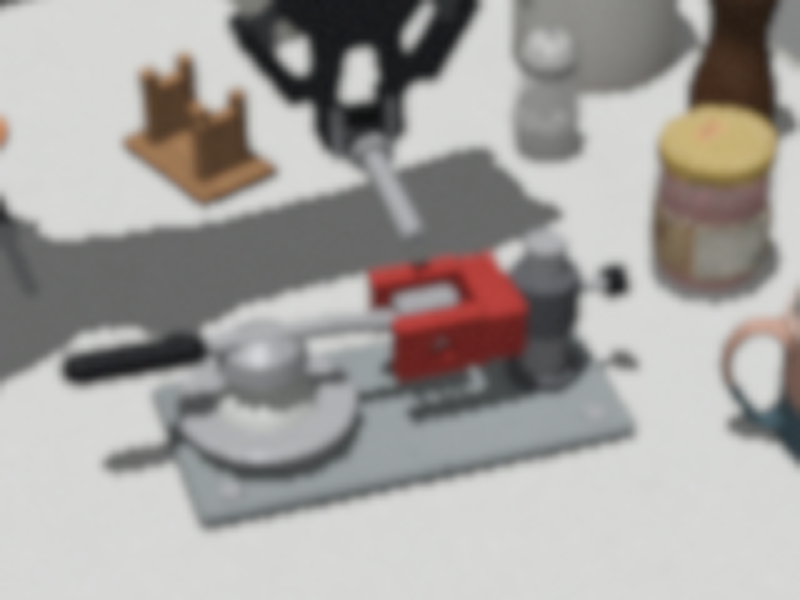

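The pin is held straight, with the nose just above the ringed ear at about (410,230) in the enlarged view. I'll lower it gently.

Emit:
jog_arm(plan=[{"x": 0,"y": -0.001,"z": 0.04,"wx": 0,"wy": 0,"wz": 0},{"x": 0,"y": -0.001,"z": 0.07,"wx": 0,"wy": 0,"wz": 0},{"x": 0,"y": -0.001,"z": 0.08,"wx": 0,"wy": 0,"wz": 0},{"x": 0,"y": -0.001,"z": 0.085,"wx": 0,"wy": 0,"wz": 0},{"x": 0,"y": -0.001,"z": 0.09,"wx": 0,"wy": 0,"wz": 0},{"x": 0,"y": -0.001,"z": 0.09,"wx": 0,"wy": 0,"wz": 0},{"x": 0,"y": -0.001,"z": 0.09,"wx": 0,"wy": 0,"wz": 0}])

```text
t: 8.95
eef_pos: [0.5469, 0.1064, 0.0843]
tool_rot: [0.001, 0.778, 0.628, 0.004]
contact_force: [0.1, 0.6, -1.2]
gripper_width: 0.246
```

Emit:
jog_arm(plan=[{"x": 0,"y": 0,"z": 0.005,"wx": 0,"wy": 0,"wz": 0},{"x": 0,"y": 0,"z": 0.01,"wx": 0,"wy": 0,"wz": 0},{"x": 0,"y": 0,"z": 0.01,"wx": 0,"wy": 0,"wz": 0},{"x": 0,"y": 0,"z": 0.01,"wx": 0,"wy": 0,"wz": 0}])

```text
t: 9.28
eef_pos: [0.5469, 0.1064, 0.0823]
tool_rot: [0.001, 0.778, 0.628, 0.004]
contact_force: [-0.1, 0.3, -1.3]
gripper_width: 0.245
```

Emit:
jog_arm(plan=[{"x": 0,"y": 0,"z": 0.005,"wx": 0,"wy": 0,"wz": 0},{"x": 0,"y": 0,"z": 0.008,"wx": 0,"wy": 0,"wz": 0},{"x": 0,"y": 0,"z": 0.008,"wx": 0,"wy": 0,"wz": 0},{"x": 0,"y": 0,"z": 0.008,"wx": 0,"wy": 0,"wz": 0}])

```text
t: 9.62
eef_pos: [0.5471, 0.1065, 0.0808]
tool_rot: [0.001, 0.778, 0.628, 0.004]
contact_force: [-0.5, 0.7, 1.0]
gripper_width: 0.246
```

Emit:
jog_arm(plan=[{"x": 0,"y": 0,"z": 0.004,"wx": 0,"wy": 0,"wz": 0},{"x": 0,"y": 0,"z": 0.004,"wx": 0,"wy": 0,"wz": 0},{"x": 0,"y": 0,"z": 0.004,"wx": 0,"wy": 0,"wz": 0}])

```text
t: 9.87
eef_pos: [0.5472, 0.1065, 0.0802]
tool_rot: [0.001, 0.778, 0.628, 0.004]
contact_force: [-0.8, 0.0, 2.9]
gripper_width: 0.248
```

Run:
```python
from h import *
o=monitor.get_obs();print(o["eef_pos"],o["contact_force"],o["torque"],o["tool_rot"])
```

```text
[0.54719149 0.1064689  0.08022147] [-0.78875219  0.03095483  2.90439802] [-0.29718559  0.24711116 -0.0788853 ] [6.68077838e-04 7.77824329e-01 6.28468464e-01 4.03182949e-03]
```

Emit:
jog_arm(plan=[{"x": 0,"y": 0,"z": 0.004,"wx": 0,"wy": 0,"wz": 0},{"x": 0,"y": 0,"z": 0.004,"wx": 0,"wy": 0,"wz": 0},{"x": 0,"y": 0,"z": 0.004,"wx": 0,"wy": 0,"wz": 0}])

```text
t: 10.12
eef_pos: [0.5475, 0.1067, 0.0796]
tool_rot: [0.001, 0.778, 0.629, 0.004]
contact_force: [-0.3, 0.8, 4.7]
gripper_width: 0.245
```

Run:
```python
from h import *
o=monitor.get_obs();print(o["eef_pos"],o["contact_force"],o["torque"],o["tool_rot"])
```

```text
[0.54745336 0.1067017  0.07961666] [-0.27744814  0.82066991  4.73239645] [-0.21106701  0.21413048  0.00716932] [7.08317240e-04 7.77743033e-01 6.28567263e-01 4.29747118e-03]
```

Contact begins at about TCP z = 0.0815 (baseline -1.2 N, about 3 N/mm), so the hole axis corresponds to TCP z of about 0.0575. I'll lift, back off, drop to hole height and probe.

Run:
```python
from h import *
goto(tcp(.010,.0575+.0133),pinyaw(77.9))
```

```text
shift [ 0.0869 -0.0054  0.1111] turn [ 0.0001 -0.0002 -0.0001]
```

Emit:
jog_arm(plan=[{"x": 0,"y": 0,"z": -0.02,"wx": 0,"wy": 0,"wz": 0},{"x": 0.03,"y": -0.005,"z": -0.03,"wx": 0,"wy": 0,"wz": 0},{"x": 0.087,"y": -0.005,"z": -0.03,"wx": 0,"wy": 0,"wz": 0},{"x": 0.087,"y": -0.005,"z": -0.03,"wx": 0,"wy": 0,"wz": 0},{"x": 0.087,"y": -0.005,"z": 0,"wx": 0,"wy": 0,"wz": 0},{"x": 0.087,"y": -0.005,"z": 0.06,"wx": 0,"wy": 0,"wz": 0},{"x": 0.087,"y": -0.005,"z": 0.111,"wx": 0,"wy": 0,"wz": 0},{"x": 0.087,"y": -0.005,"z": 0.111,"wx": 0,"wy": 0,"wz": 0},{"x": 0.087,"y": -0.005,"z": 0.111,"wx": 0,"wy": 0,"wz": 0},{"x": 0.087,"y": -0.005,"z": 0.111,"wx": 0,"wy": 0,"wz": 0}])

```text
t: 10.95
eef_pos: [0.5502, 0.1235, 0.0572]
tool_rot: [0.001, 0.778, 0.628, 0.004]
contact_force: [-0.2, 0.1, -0.7]
gripper_width: 0.244
```

Run:
```python
from h import *
o=monitor.get_obs();print(o["eef_pos"],o["contact_force"],o["torque"],o["tool_rot"])
goto(tcp(.0,.0575+.0133),pinyaw(77.9))
```

```text
[0.55018259 0.12352653 0.05717156] [-0.17421981  0.06510761 -0.74995831] [ 0.09908341 -0.05494203  0.01671423] [7.24802675e-04 7.77949201e-01 6.28314637e-01 3.90297922e-03]
shift [-0.0476 -0.0003 -0.0019] turn [-0.     -0.     -0.0003]
```

Emit:
jog_arm(plan=[{"x": -0.015,"y": 0,"z": -0.002,"wx": 0,"wy": 0,"wz": 0},{"x": -0.03,"y": 0,"z": -0.002,"wx": 0,"wy": 0,"wz": 0},{"x": -0.04,"y": 0,"z": -0.002,"wx": 0,"wy": 0,"wz": 0},{"x": -0.04,"y": 0,"z": -0.002,"wx": 0,"wy": 0,"wz": 0},{"x": -0.04,"y": 0,"z": -0.002,"wx": 0,"wy": 0,"wz": 0}])

```text
t: 11.37
eef_pos: [0.5485, 0.1153, 0.0577]
tool_rot: [0.001, 0.778, 0.628, 0.004]
contact_force: [-0.5, -0.2, -1.6]
gripper_width: 0.247
```

Emit:
jog_arm(plan=[{"x": -0.005,"y": 0,"z": 0,"wx": 0,"wy": 0,"wz": 0},{"x": -0.01,"y": 0,"z": 0,"wx": 0,"wy": 0,"wz": 0},{"x": -0.01,"y": 0,"z": 0,"wx": 0,"wy": 0,"wz": 0}])

```text
t: 11.62
eef_pos: [0.5481, 0.1133, 0.0578]
tool_rot: [0.001, 0.778, 0.628, 0.004]
contact_force: [-0.1, 0.1, -2.0]
gripper_width: 0.242
```

Emit:
jog_arm(plan=[{"x": -0.005,"y": 0,"z": 0,"wx": 0,"wy": 0,"wz": 0},{"x": -0.01,"y": 0,"z": 0,"wx": 0,"wy": 0,"wz": 0},{"x": -0.01,"y": 0,"z": 0,"wx": 0,"wy": 0,"wz": 0}])

```text
t: 11.87
eef_pos: [0.5476, 0.111, 0.0577]
tool_rot: [0.001, 0.778, 0.628, 0.004]
contact_force: [0.1, -0.1, -1.9]
gripper_width: 0.245
```

Emit:
jog_arm(plan=[{"x": -0.005,"y": 0,"z": 0,"wx": 0,"wy": 0,"wz": 0},{"x": -0.01,"y": 0,"z": 0,"wx": 0,"wy": 0,"wz": 0},{"x": -0.01,"y": 0,"z": 0,"wx": 0,"wy": 0,"wz": 0}])

```text
t: 12.12
eef_pos: [0.5471, 0.1087, 0.0577]
tool_rot: [0.001, 0.778, 0.628, 0.004]
contact_force: [0.1, -0.1, -1.3]
gripper_width: 0.245
```

Emit:
jog_arm(plan=[{"x": -0.005,"y": 0,"z": 0,"wx": 0,"wy": 0,"wz": 0},{"x": -0.01,"y": 0,"z": 0,"wx": 0,"wy": 0,"wz": 0},{"x": -0.01,"y": 0,"z": 0,"wx": 0,"wy": 0,"wz": 0}])

```text
t: 12.37
eef_pos: [0.5467, 0.1065, 0.0577]
tool_rot: [0.001, 0.778, 0.628, 0.004]
contact_force: [-0.6, -0.2, -1.6]
gripper_width: 0.248
```

Run:
```python
from h import *
o=monitor.get_obs();print(o["eef_pos"],o["contact_force"],o["torque"],o["tool_rot"],(o["eef_pos"]-H)@n-.1022)
goto(tcp(-.01,.0577+.0133),pinyaw(77.9))
```

```text
[0.54665733 0.10651392 0.0577129 ] [-0.56708249 -0.23454558 -1.57653783] [0.04930086 0.01772059 0.04769532] [0.00091252 0.77839852 0.62775815 0.00382237] -0.007852169754236749
shift [-0.0107 -0.001   0.    ] turn [ 0.      0.0001 -0.0007]
```

About 8 mm past the face with no contact force, so the nose is in the ringed hole. Continuing slowly.

Emit:
jog_arm(plan=[{"x": -0.007,"y": 0,"z": 0,"wx": 0,"wy": 0,"wz": 0},{"x": -0.014,"y": 0,"z": 0,"wx": 0,"wy": 0,"wz": 0},{"x": -0.02,"y": 0,"z": 0,"wx": 0,"wy": 0,"wz": 0},{"x": -0.02,"y": 0,"z": 0,"wx": 0,"wy": 0,"wz": 0}])

```text
t: 12.7
eef_pos: [0.5457, 0.1021, 0.0577]
tool_rot: [0.001, 0.779, 0.628, 0.004]
contact_force: [0.0, -1.0, -1.5]
gripper_width: 0.245
```

Emit:
jog_arm(plan=[{"x": -0.007,"y": 0,"z": 0,"wx": 0,"wy": 0,"wz": 0},{"x": -0.014,"y": 0,"z": 0,"wx": 0,"wy": 0,"wz": 0},{"x": -0.02,"y": 0,"z": 0,"wx": 0,"wy": 0,"wz": 0},{"x": -0.02,"y": 0,"z": 0,"wx": 0,"wy": 0,"wz": 0}])

```text
t: 13.03
eef_pos: [0.5448, 0.0978, 0.0577]
tool_rot: [0.001, 0.779, 0.627, 0.004]
contact_force: [-0.2, 0.3, -1.1]
gripper_width: 0.246
```

Emit:
jog_arm(plan=[{"x": -0.005,"y": 0,"z": 0,"wx": 0,"wy": 0,"wz": 0},{"x": -0.01,"y": 0,"z": 0,"wx": 0,"wy": 0,"wz": 0},{"x": -0.01,"y": 0,"z": 0,"wx": 0,"wy": 0,"wz": 0},{"x": -0.01,"y": 0,"z": 0,"wx": 0,"wy": 0,"wz": 0}])

```text
t: 13.37
eef_pos: [0.5443, 0.0957, 0.0576]
tool_rot: [0.001, 0.779, 0.627, 0.004]
contact_force: [0.4, 0.2, -1.2]
gripper_width: 0.247
```

Run:
```python
from h import *
o=monitor.get_obs();print(o["eef_pos"],o["contact_force"],o["torque"],o["tool_rot"],(o["eef_pos"]-H)@n-.1022)
goto(tcp(-.02,.0577+.0133),pinyaw(77.9))
```

```text
[0.54429475 0.09567567 0.05764019] [ 0.44571654  0.19732162 -1.20756918] [ 0.00900185 -0.00961623  0.01191211] [0.00102597 0.77874672 0.62732758 0.00355045] -0.018944771826607906
shift [-0.0053 -0.0008 -0.0003] turn [-0.      0.0003 -0.0011]
```

Emit:
jog_arm(plan=[{"x": -0.005,"y": 0,"z": 0,"wx": 0,"wy": 0,"wz": -0.001},{"x": -0.01,"y": 0,"z": 0,"wx": 0,"wy": 0,"wz": -0.001},{"x": -0.015,"y": 0,"z": 0,"wx": 0,"wy": 0,"wz": -0.001},{"x": -0.015,"y": 0,"z": 0,"wx": 0,"wy": 0,"wz": -0.001}])

```text
t: 13.7
eef_pos: [0.5436, 0.0925, 0.0576]
tool_rot: [0.001, 0.778, 0.628, 0.004]
contact_force: [-0.5, 0.1, -2.3]
gripper_width: 0.247
```

Emit:
jog_arm(plan=[{"x": -0.005,"y": 0,"z": 0,"wx": 0,"wy": 0,"wz": 0},{"x": -0.01,"y": 0,"z": 0,"wx": 0,"wy": 0,"wz": 0},{"x": -0.015,"y": 0,"z": 0,"wx": 0,"wy": 0,"wz": 0},{"x": -0.015,"y": 0,"z": 0,"wx": 0,"wy": 0,"wz": 0}])

```text
t: 14.03
eef_pos: [0.5429, 0.0893, 0.0576]
tool_rot: [0.001, 0.778, 0.628, 0.003]
contact_force: [-0.4, -0.4, -2.8]
gripper_width: 0.247
```

Emit:
jog_arm(plan=[{"x": -0.005,"y": 0,"z": 0,"wx": 0,"wy": 0,"wz": 0},{"x": -0.01,"y": 0,"z": 0,"wx": 0,"wy": 0,"wz": 0},{"x": -0.015,"y": 0,"z": 0,"wx": 0,"wy": 0,"wz": 0},{"x": -0.015,"y": 0,"z": 0,"wx": 0,"wy": 0,"wz": 0}])

```text
t: 14.37
eef_pos: [0.5422, 0.086, 0.0576]
tool_rot: [0.001, 0.778, 0.628, 0.003]
contact_force: [-0.2, 0.4, -2.4]
gripper_width: 0.243
```

Run:
```python
from h import *
o=monitor.get_obs();print(o["eef_pos"],o["contact_force"],o["torque"],o["tool_rot"],(o["eef_pos"]-H)@n-.1022)
goto(tcp(-.03,.0577+.0133),pinyaw(77.9))
```

```text
[0.54218891 0.08602483 0.05755384] [-0.19993083  0.43583157 -2.42416576] [ 0.1169339  -0.07351796  0.01508506] [0.00110344 0.77802557 0.62822262 0.00336669] -0.02882253138261924
shift [-0.0059 -0.0006 -0.0008] turn [-0.0001  0.0004 -0.0003]
```

Emit:
jog_arm(plan=[{"x": -0.007,"y": 0,"z": 0,"wx": 0,"wy": 0,"wz": 0},{"x": -0.014,"y": 0,"z": 0,"wx": 0,"wy": 0,"wz": 0},{"x": -0.021,"y": 0,"z": 0,"wx": 0,"wy": 0,"wz": 0},{"x": -0.025,"y": 0,"z": 0,"wx": 0,"wy": 0,"wz": 0},{"x": -0.025,"y": 0,"z": 0,"wx": 0,"wy": 0,"wz": 0}])

```text
t: 14.78
eef_pos: [0.541, 0.0808, 0.0575]
tool_rot: [0.001, 0.778, 0.628, 0.003]
contact_force: [-0.5, -0.2, -2.8]
gripper_width: 0.242
```

Emit:
jog_arm(plan=[{"x": -0.007,"y": 0,"z": 0,"wx": 0,"wy": 0,"wz": 0},{"x": -0.014,"y": 0,"z": 0,"wx": 0,"wy": 0,"wz": 0},{"x": -0.02,"y": 0,"z": 0,"wx": 0,"wy": 0,"wz": 0},{"x": -0.02,"y": 0,"z": 0,"wx": 0,"wy": 0,"wz": 0}])

```text
t: 15.12
eef_pos: [0.5402, 0.0764, 0.0576]
tool_rot: [0.001, 0.778, 0.628, 0.003]
contact_force: [0.0, 0.2, -2.1]
gripper_width: 0.244
```

Emit:
jog_arm(plan=[{"x": -0.007,"y": 0,"z": 0,"wx": 0,"wy": 0,"wz": 0},{"x": -0.014,"y": 0,"z": 0,"wx": 0,"wy": 0,"wz": 0},{"x": -0.02,"y": 0,"z": 0,"wx": 0,"wy": 0,"wz": 0},{"x": -0.02,"y": 0,"z": 0,"wx": 0,"wy": 0,"wz": 0}])

```text
t: 15.45
eef_pos: [0.5392, 0.0721, 0.0575]
tool_rot: [0.001, 0.778, 0.628, 0.003]
contact_force: [-0.8, -1.1, -3.2]
gripper_width: 0.248
```

Run:
```python
from h import *
o=monitor.get_obs();print(o["eef_pos"],o["contact_force"],o["torque"],o["tool_rot"],(o["eef_pos"]-H)@n-.1022)
goto(tcp(-.045,.0577+.0133),pinyaw(77.9))
```

```text
[0.5392489  0.07209894 0.0575398 ] [-0.78424728 -1.09412327 -3.24565387] [ 0.08364782 -0.0710195  -0.01558951] [0.00127282 0.77839056 0.62777125 0.00312606] -0.043055203669122896
shift [-0.0097 -0.0008 -0.0008] turn [-0.0001  0.0006 -0.0007]
```

Emit:
jog_arm(plan=[{"x": -0.01,"y": 0,"z": 0,"wx": 0,"wy": 0,"wz": -0.001},{"x": -0.02,"y": 0,"z": 0,"wx": 0,"wy": 0,"wz": -0.001},{"x": -0.03,"y": 0,"z": 0,"wx": 0,"wy": 0,"wz": -0.001},{"x": -0.03,"y": 0,"z": 0,"wx": 0,"wy": 0,"wz": -0.001}])

```text
t: 15.78
eef_pos: [0.5378, 0.0655, 0.0575]
tool_rot: [0.001, 0.778, 0.629, 0.003]
contact_force: [0.1, -0.3, -1.9]
gripper_width: 0.244
```

Emit:
jog_arm(plan=[{"x": -0.01,"y": 0,"z": 0,"wx": 0,"wy": 0,"wz": 0},{"x": -0.02,"y": 0,"z": 0,"wx": 0,"wy": 0,"wz": 0},{"x": -0.03,"y": 0,"z": 0,"wx": 0,"wy": 0,"wz": 0},{"x": -0.03,"y": 0,"z": 0,"wx": 0,"wy": 0,"wz": 0}])

```text
t: 16.12
eef_pos: [0.5364, 0.059, 0.0575]
tool_rot: [0.001, 0.778, 0.628, 0.003]
contact_force: [-0.5, -0.6, -2.5]
gripper_width: 0.246
```

Emit:
jog_arm(plan=[{"x": -0.01,"y": 0,"z": 0,"wx": 0,"wy": 0,"wz": 0},{"x": -0.02,"y": 0,"z": 0,"wx": 0,"wy": 0,"wz": 0},{"x": -0.03,"y": 0,"z": 0,"wx": 0,"wy": 0,"wz": 0},{"x": -0.03,"y": 0,"z": 0,"wx": 0,"wy": 0,"wz": 0}])

```text
t: 16.45
eef_pos: [0.535, 0.0524, 0.0575]
tool_rot: [0.002, 0.778, 0.628, 0.003]
contact_force: [-0.2, -0.0, -1.8]
gripper_width: 0.244
```

Run:
```python
from h import *
o=monitor.get_obs();print(o["eef_pos"],o["contact_force"],o["torque"],o["tool_rot"],(o["eef_pos"]-H)@n-.1022)
goto(tcp(-.074,.0577+.0133),pinyaw(77.9))
```

```text
[0.53502303 0.05244788 0.057531  ] [-0.17191334 -0.02025439 -1.76872704] [-0.02601264  0.03978891 -0.07469219] [0.00154487 0.7780534  0.62819045 0.00269873] -0.06315532918401856
shift [-0.0542 -0.0007 -0.001 ] turn [-0.0001  0.0009 -0.0004]
```

Emit:
jog_arm(plan=[{"x": -0.01,"y": 0,"z": 0,"wx": 0,"wy": 0,"wz": 0},{"x": -0.02,"y": 0,"z": 0,"wx": 0,"wy": 0,"wz": 0},{"x": -0.025,"y": 0,"z": 0,"wx": 0,"wy": 0,"wz": 0},{"x": -0.025,"y": 0,"z": 0,"wx": 0,"wy": 0,"wz": 0}])

```text
t: 16.78
eef_pos: [0.5338, 0.0471, 0.0575]
tool_rot: [0.002, 0.778, 0.628, 0.003]
contact_force: [-0.0, -1.1, -2.1]
gripper_width: 0.244
```

Emit:
jog_arm(plan=[{"x": -0.005,"y": 0,"z": 0,"wx": 0,"wy": 0,"wz": 0},{"x": -0.01,"y": 0,"z": 0,"wx": 0,"wy": 0,"wz": 0},{"x": -0.01,"y": 0,"z": 0,"wx": 0,"wy": 0,"wz": 0}])

```text
t: 17.03
eef_pos: [0.5334, 0.0449, 0.0575]
tool_rot: [0.002, 0.778, 0.628, 0.003]
contact_force: [0.3, 0.2, -0.7]
gripper_width: 0.244
```

Emit:
jog_arm(plan=[{"x": -0.005,"y": 0,"z": 0,"wx": 0,"wy": 0,"wz": 0},{"x": -0.007,"y": 0,"z": 0,"wx": 0,"wy": 0,"wz": 0},{"x": -0.007,"y": 0,"z": 0,"wx": 0,"wy": 0,"wz": 0}])

```text
t: 17.28
eef_pos: [0.5333, 0.0445, 0.0576]
tool_rot: [0.001, 0.778, 0.628, 0.003]
contact_force: [1.0, 4.3, -1.4]
gripper_width: 0.244
```

Run:
```python
from h import *
o=monitor.get_obs();print(o["eef_pos"],o["contact_force"],(o["eef_pos"]-H)@n-.1022)
```

```text
[0.53326755 0.04451364 0.05756222] [ 0.95224493  4.29452031 -1.39027945] -0.07128120406399088
```

The force rose to 4.3 N and motion stopped about 71 mm past the estimated face, so the flange has reached the ear. One more light press, then release.

Emit:
jog_arm(plan=[{"x": -0.004,"y": 0,"z": 0,"wx": 0,"wy": 0,"wz": 0},{"x": -0.007,"y": 0,"z": 0,"wx": 0,"wy": 0,"wz": 0},{"x": -0.007,"y": 0,"z": 0,"wx": 0,"wy": 0,"wz": 0}])

```text
t: 17.53
eef_pos: [0.5332, 0.0445, 0.0576]
tool_rot: [0.001, 0.778, 0.629, 0.004]
contact_force: [-0.4, 5.7, -2.1]
gripper_width: 0.247
```

Emit:
jog_arm(plan=[{"x": 0,"y": 0,"z": 0,"wx": 0,"wy": 0,"wz": 0},{"x": 0,"y": 0,"z": 0,"wx": 0,"wy": 0,"wz": 0},{"x": 0,"y": 0,"z": 0,"wx": 0,"wy": 0,"wz": 0},{"x": 0,"y": 0,"z": 0,"wx": 0,"wy": 0,"wz": 0},{"x": 0,"y": 0,"z": 0,"wx": 0,"wy": 0,"wz": 0},{"x": 0,"y": 0,"z": 0,"wx": 0,"wy": 0,"wz": 0}], hand=0.2)

```text
t: 18.03
eef_pos: [0.5333, 0.0441, 0.0577]
tool_rot: [0.001, 0.778, 0.629, 0.003]
contact_force: [-0.2, -1.2, 0.1]
gripper_width: 0.597
```

Emit:
jog_arm(plan=[{"x": 0.005,"y": 0,"z": -0.05,"wx": 0,"wy": 0,"wz": 0},{"x": 0.005,"y": 0,"z": -0.15,"wx": 0,"wy": 0,"wz": 0},{"x": 0.005,"y": 0,"z": -0.3,"wx": 0,"wy": 0,"wz": 0},{"x": 0.005,"y": 0,"z": -0.45,"wx": 0,"wy": 0,"wz": 0},{"x": 0.005,"y": 0,"z": -0.6,"wx": 0,"wy": 0,"wz": 0},{"x": 0.1,"y": 0,"z": -0.6,"wx": 0,"wy": 0,"wz": 0},{"x": 0.2,"y": 0,"z": -0.6,"wx": 0,"wy": 0,"wz": 0},{"x": 0.3,"y": 0,"z": -0.6,"wx": 0,"wy": 0,"wz": 0},{"x": 0.3,"y": 0,"z": -0.6,"wx": 0,"wy": 0,"wz": 0}])

```text
t: 18.78
eef_pos: [0.5458, 0.1074, 0.1789]
tool_rot: [0.001, 0.776, 0.631, 0.005]
contact_force: [0.8, 1.0, 0.1]
gripper_width: 0.6
```

Run:
```python
from h import *
C=cams.get_calibration("wrist");im=cams.read_camera("wrist")
for t in("pin","pin_knob"): print([(r["confidence"],r["location"]) for r in finder.place_of("wrist",t)])
s=cams.read_camera("scene")
out=np.zeros((420,800,3),np.uint8);out[:,:480]=cv2.resize(im,(480,360))[:420] if 0 else cv2.resize(im,(480,420));out[:300,480:]=cv2.resize(s[190:290,220:327],(320,300),interpolation=2)
save("w4",out);save("w4full",im)
o=monitor.get_obs();print(o["contact_force"])
```

```text
[(0.96, [60.5, 72.3]), (0.72, [280.8, 315.4])]
[(0.81, [52.1, 47.9]), (0.66, [279.0, 283.9])]
[ 0.85874903  0.44781669 -0.08859261]
```

View pics/w4.png

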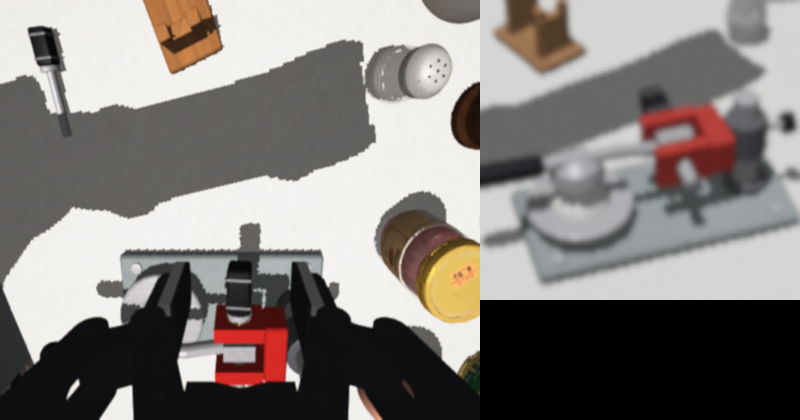

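Released. The knob stands on the ringed side at (238,285), and the scene inset shows the nose sticking out of the far ear at about (690,170). The jar and shaker are unmoved. One zoom to check the flange is flush.

Run:
```python
from h import *
im=cv2.imread("pics/w4full.png")[240:400,210:370];save("z4",cv2.resize(im,(600,600),interpolation=2)[:,:,::-1])
```

```text
(no output)
```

View pics/z4.png

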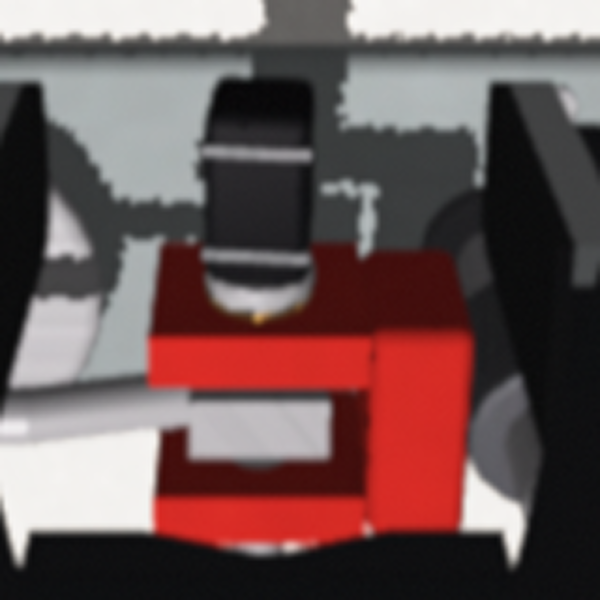

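The flange at (258,295) lies directly on the brass ring with no shank showing between, so it is flush. Handing in.

```bash
python3 -c "
from station import bot
print(bot.hand_in())"
```

```text
the job is handed in; nothing more can be done
None
```

The hinge pin is in the press and released, and the job is handed in at about 19 s of the 72 s allowed. I took the full-size pin from the rest by its knob, felt for the height on top of the ringed ear, and slid it through both ears and the lever's eye. The force readings after each move stayed under about 6 N.

**Flange:** the force rose to about 6 N and motion stopped as it seated. The close-up shows it lying on the brass ring with no shank showing between. After release the gripper was clear and its force reading was about 1 N or less.

**Far side:** the nose shows beyond the second ear. The jar and shaker were not touched. The timer was never approached, and I did not check it in the last pictures.

**Disagreements:** the flange stopped about 71 mm past the face position I had estimated, not 74 mm, which I put down to a camera error of about 3 mm. The hole height from the cameras came out between 66 and 71 mm (79 mm if the fitted base line was the base's top edge). The touch gave 71 mm, and the pin went in at that height.

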